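# Click the take-off handle onto the oven skillet

## Robot

A 6-joint arm with a two-finger parallel gripper is mounted at the origin on a cart in front of the work surface, level with it; the furniture and walls round the work are solid. World frame = base frame: x ahead of the robot, y to its left, z up, the work surface at z = 0. Lengths are in m, angles in rad, forces in N, time in s.
With the tool pointing down it reaches from about 0.275 to 0.975 m from the base axis. Payload 8.4 kg.
Tool frame: the origin (TCP) lies midway between the tips of the shut fingers; the grasp point (between the pads) lies 19 mm behind it; z points along the fingers, y is the line along which they close (so a half turn about z gives the same grasp; the last joint's range is limited). The gripper opens to 92 mm and grips with 3 to 60 N. Pads are 20 mm wide; open, the fingers measure 128 mm over their backs; the gripper's body (75 mm by 189 mm) begins 69 mm behind the grasp point.
Start: joints at [-1.27, 0.353, 1.633, -0, 1.155, -0.002], TCP at [0.186, -0.597, 0.215] pointing down, gripper open.
Joint ranges: [-2.63, 2.63], [-0.92, 2.1], [0.06, 2.66], [-1.3, 4.44], [0, 2.69], [-3.02, 3.02]. Speed limits (rad/s): [2.22, 2.22, 2.79, 3.14, 3.14, 3.14].

## Interface

Orientations are given as a unit quaternion [w, x, y, z].
In Python, from workcell import robot gives the robot as it stands.
- The arm moves only by the shell command python3 steer.py 'ROWS' [FORCE]. ROWS is a JSON list that holds a single list of rows (three levels of brackets), with 1 to 5 rows, each of 7 numbers: the opening from 0.0 (shut) to 1.0 (fully open), then dx, dy, dz in cm, then a rotation vector rx, ry, rz in units of 0.1 rad; each row is the pose to reach, as a shift and turn from the pose commanded when the command began, along the tool's axes at that moment; what a row does not reach only later rows make up. A row lasts 1/8 s, in which the tool goes at most 0.0625 m and 0.188 rad, less where a joint would pass 70% of its speed; a pose out of reach is approached as far as the arm can. The fingers move at their own pace and stop on an object; FORCE is the grip in N (left out, the last holds). Time passes only in rows, so rows that do not move let the fingers close. It prints the time, the measured TCP pose, the force, the opening and the grip force at its end. Input that does not fit is refused with a message, and nothing moves.
- robot.get_state(): the state, without advancing time (a new reading comes with each control period).
- robot.read_camera(name): name is "side" or "top"; returns a dict with "image" (480x640x3 uint8, red, green, blue), "K" (3x3 intrinsics, pixels), "world_from_camera" (4x4, takes a point from camera to world coordinates). Camera axes: x right, y up, looking along -z (the intrinsics and any distortion apply to the point x, -y, -z); pixel columns grow to the right and rows downward; lengths in m; the calibration is good to about 2 mm. A picture is of the moment at which its call begins. There is no depth.
- robot.hand_in(): hands the job in; it is judged then, once.
The state is a dict: "t": time; "joint_pos": joint angles; "dq": joint speeds; "joint_efforts": joint torques, N m; "tcp_pos": TCP position; "eef_rot": TCP orientation; "wrist_force": force on the tool from outside, world axes, zero at the start; "ft_torque": the same for the moment, N m; "gripper_width": opening from 0.0 (shut) to 1.0 (fully open); "gripper_force": force on a finger pad.
Only numpy, scipy, OpenCV 4.12 (cv2) and the standard library are available. Lean on these libraries where they do the work, as an engineer would, in place of code of your own. Each camera call takes 0.05 s, during which the arm holds its last target. There are 200 camera calls.

## Task

The skillet is back from the oven with its handle still off. Pick up the loose wooden-gripped handle, slide its hollow steel end, hole side up, onto the skillet's slanting stub and push it fully home against the sprung black collar until the brass spring button pops out through the hole; then let go. Keep the skillet standing squarely on its cork trivet, and leave the pepper mill, the salt shaker and the garlic alone.

Things in the scene. Friction and masses are not known exactly. Their poses are not given: they have to be found in the camera images.
- handle: Loose handle, 180 mm long, 25 high, 0.22 kg: square steel ferrule (first 44 mm), beech grip, wire loop; lies hole side up. Origin: centre of the open mouth, 12.5 above the worktop; x to the loop, z out of the hole side. Passage inside 20.4 wide, 15.4 high, 68 deep, upper lip flared. Square hole 13x13 in the top at x = 20.5. Flat grip sides 27 apart, x = 44 to 155; balances at x = 90.
- stub: Steel bar 18 mm wide, 13 thick, fixed to the skillet and rising 35 deg above level. Origin: on its axis, where the handle's mouth sits when locked (then both frames agree within about 3 mm); x along the bar, outwards and up, to its rounded nose at x = 62; z out of its upper side. A solid stop lets the mouth go 2.5 mm past home, to x = -2.5.
- button (a joint): Brass spring button in the stub's upper side, 9 mm long, 7.6 wide, centre at stub x = 18.5, standing 6 mm proud; sloped towards the nose, steep towards the pan. Value: m pressed in, 0 = fully out, 0.0075 at most. The handle's flared lip wedges it down (about 9 N of push); it pops up through the hole, all at once, only when the mouth is at x = 0 or just past it.
- collar (a joint): Black sprung ring round the root of the stub, face at stub x = 3 when free. Value: m pressed back, 0 to 0.0055. It resists with 5 N at first, 8 N with the mouth at home, 11 N at the stop, and then holds the locked handle free of rattle. With friction the last millimetres take 10 to 15 N along the stub.
- pan: Dark skillet, rim 200 mm across, base 152 across, 44 high, 1.1 kg with its stub. Origin: centre of the underside; z up; the stub leaves it on its -x side. It only rests on the trivet (friction 0.5 to 0.7), so a hard push can slide it; bearing down about 4 N square to the stub while pushing helps to hold it, but much over 8 N there begins to tip it.
- trivet: Round cork trivet, 184 mm across, 9 thick, fixed. Origin: centre of its underside; the skillet starts within 9 mm of its centre.
- pepper_mill: Dark wooden pepper mill, 58 mm across, 150 tall, loose. Origin: centre of the underside. Leave alone.
- salt_shaker: Glass salt shaker with grey top, 44 mm across, 90 tall, loose. Origin: centre of the underside. Leave alone.
- garlic: Garlic bulb, 54 mm across, 55 tall, loose. Origin: centre of the underside. Leave alone.

How it is judged:
By the outcome, as a careful person would: the job done as asked, in the order asked, and still so for the second after the job is handed in, with the robot touching nothing.
It also fails if it takes over 61 s, if anything falls off the work surface, if the arm or the gripper's body presses on something with over 40 N, if the wrist force passes 120 N, or if a joint passes its speed limit or range.

## Working session

There is one attempt and no reset: what is moved stays moved. The work goes in short steps, Python scripts to look and compute and a shell command to move; the robot and the scene stay as the last step left them, time stands still between calls to the robot, and variables do not carry over. Pictures are saved under pics/ and viewed, at most 10 in all, crops included, and the job is handed in when it is done.

```bash
ls; mkdir -p pics; python3 - <<'E'
from workcell import robot
import cv2,numpy as np
for n in("side","top"):
    d=robot.read_camera(n); cv2.imwrite(f"pics/{n}0.png",d["image"][:,:,::-1]); print(n,d["K"].tolist(),np.round(d["world_from_camera"],4).tolist(),[k for k in d])
print(robot.get_state())
E
```

```text
pics
steer.py
workcell.py
side [[549.9689247389864, 0.0, 321.2384261285254], [0.0, 549.9689247389864, 245.41658414086362], [0.0, 0.0, 1.0]] [[-0.8944, 0.2381, -0.3786, 0.2447], [-0.4471, -0.4599, 0.7672, 0.3334], [0.0086, 0.8555, 0.5178, 0.527], [0.0, 0.0, 0.0, 1.0]] ['image', 'K', 'world_from_camera']
top [[475.33016103712737, 0.0, 324.5780773799493], [0.0, 475.33016103712737, 239.7176481288571], [0.0, 0.0, 1.0]] [[-0.0243, 0.996, -0.0861, 0.4737], [-0.9991, -0.0271, -0.0314, -0.3323], [-0.0336, 0.0852, 0.9958, 0.9147], [0.0, 0.0, 0.0, 1.0]] ['image', 'K', 'world_from_camera']
{'t': 0.1, 'joint_pos': array([-1.27039551e+00,  3.53561829e-01,  1.63403766e+00, -1.97474509e-05,
        1.15520406e+00, -2.42480243e-03]), 'dq': array([-0.00061455,  0.00147021, -0.00055905, -0.00066996,  0.0003476 ,
       -0.00061175]), 'joint_efforts': array([ 3.84604364e-04, -5.94902623e+01, -3.34930265e+01,  6.99240225e-02,
        1.82623597e-02, -3.32032130e-05]), 'tcp_pos': array([ 0.18623687, -0.59615225,  0.21395888]), 'eef_rot': array([-5.97399267e-04,  9.88558180e-01,  1.50838847e-01, -9.88017888e-05]), 'wrist_force': array([1.28753537, 0.45894594, 0.06122637]), 'ft_torque': array([-0.06657697, -0.04727561,  0.03193836]), 'gripper_force': 0.0, 'gripper_width': 1.003012313555649}
```

View pics/side0.png

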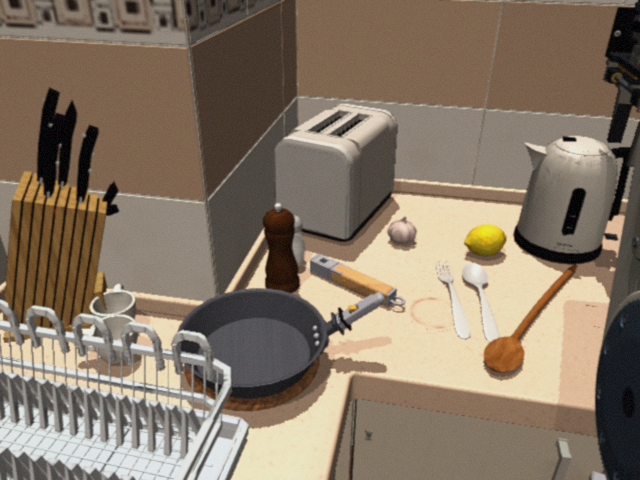

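View pics/top0.png

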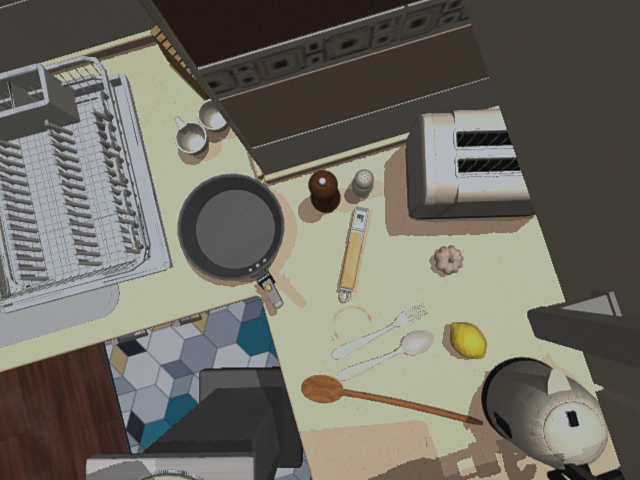

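Top view: the pan is at about (231,226) and its stub runs from (262,275) to the nose at (278,303). The loose handle has its mouth at about (360,208) and its loop at (344,297). The mill (323,190) and salt (363,183) are near the mouth, and the garlic is at (448,260). Side view: the stub runs from (330,322) to (382,296), and the handle from (315,262) to (400,300). I'll zoom in on both.

```bash
cat > h.py <<'E'
import numpy as np,cv2
from workcell import robot
from scipy.spatial.transform import Rotation as R
def shot(n):
    d=robot.read_camera(n); return d["image"],d["K"],np.array(d["world_from_camera"])
def ray(K,T,u,v):
    p=np.linalg.solve(K,[u,v,1.]); d=T[:3,:3]@np.array([p[0],-p[1],-p[2]]); return T[:3,3],d/np.linalg.norm(d)
def plane(K,T,u,v,z):
    o,d=ray(K,T,u,v); return o+d*(z-o[2])/d[2]
def tri(r1,r2):
    (a,d),(b,e)=r1,r2; s=np.linalg.lstsq(np.c_[d,-e],b-a,rcond=None)[0]
    p,q=a+s[0]*d,b+s[1]*e; return (p+q)/2,np.linalg.norm(p-q)
def proj(K,T,P):
    p=T[:3,:3].T@(np.asarray(P)-T[:3,3]); q=K@np.array([p[0],-p[1],-p[2]]); return q[:2]/q[2]
def crop(im,x,y,w,h,s,name):
    c=cv2.resize(im[y:y+h,x:x+w],None,fx=s,fy=s,interpolation=cv2.INTER_CUBIC)[:,:,::-1].copy()
    for i in range(0,w,20): cv2.line(c,(i*s,0),(i*s,6),(0,0,255),1);cv2.putText(c,str(x+i),(i*s,16),0,.35,(0,0,255))
    for i in range(0,h,20): cv2.line(c,(0,i*s),(6,i*s),(0,0,255),1);cv2.putText(c,str(y+i),(8,i*s+4),0,.35,(0,0,255))
    cv2.imwrite("pics/"+name,c)
def tool():
    s=robot.get_state(); w=s["eef_rot"]; return s,R.from_quat([w[1],w[2],w[3],w[0]])
E
python3 - <<'E'
from h import *
crop(shot("top")[0],245,195,130,110,6,"t1.png"); crop(shot("side")[0],290,240,130,100,6,"s1.png")
E
```

```text
(no output)
```

View pics/t1.png

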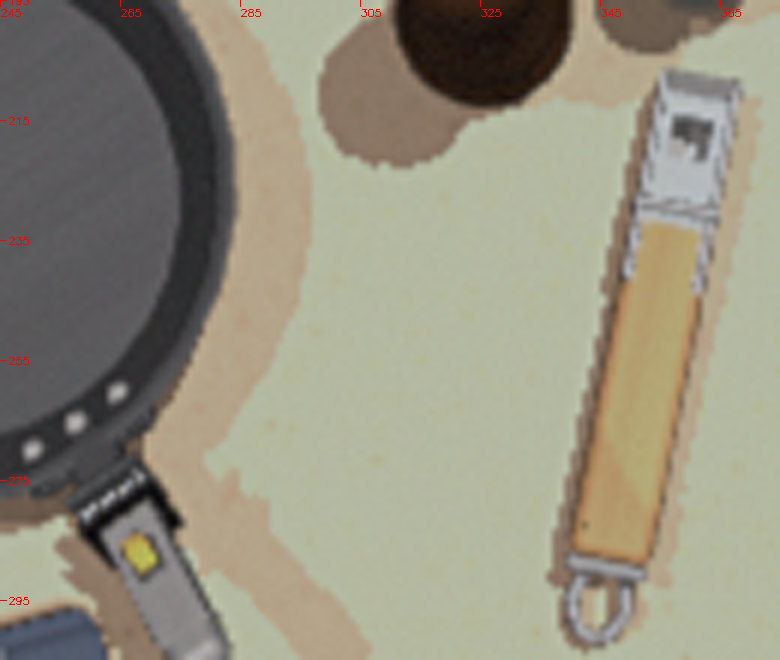

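View pics/s1.png

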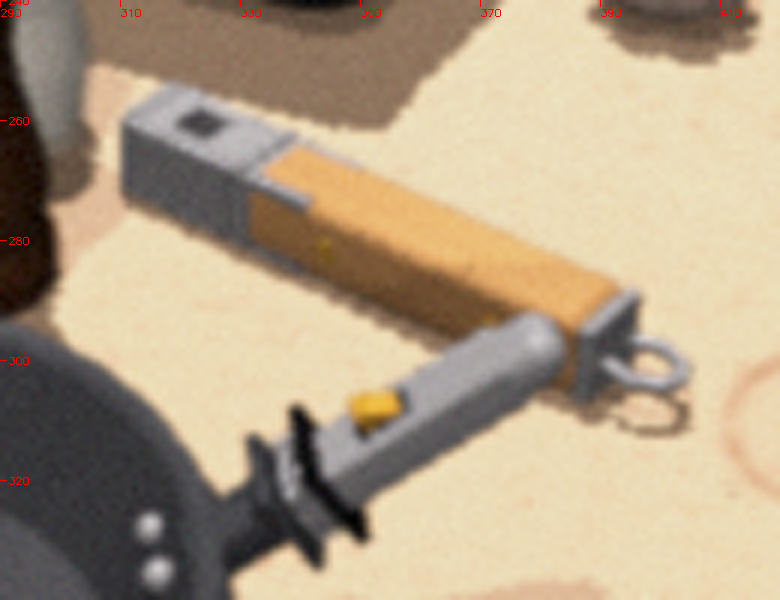

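Both crops are clear. In the top view the button is at about (268.3,287.2) and the handle hole at (360.3,218). In the side view the button is at about (352.5,307.8), the hole at (323.7,260.3) and the nose at (381,296). Next I'll measure these with masks.

```bash
cat > meas.py <<'E'
from h import *
V={n:shot(n) for n in("top","side")}
def mask(im,lo,hi,box):
    h=cv2.cvtColor(im,cv2.COLOR_RGB2HSV); m=cv2.inRange(h,lo,hi); z=np.zeros_like(m); x0,y0,x1,y1=box; z[y0:y1,x0:x1]=m[y0:y1,x0:x1]
    c,_=cv2.findContours(z,cv2.RETR_EXTERNAL,cv2.CHAIN_APPROX_NONE); c=max(c,key=cv2.contourArea) if c else None
    return z,c
def cen(z,c):
    k=np.zeros_like(z); cv2.drawContours(k,[c],-1,255,-1); m=cv2.moments(k&z,True); return np.array([m["m10"]/m["m00"],m["m01"]/m["m00"]])
r=lambda n,p:ray(V[n][1],V[n][2],*p)
E
python3 - <<'E'
from meas import *
b={}
for n,box in(("top",(255,275,285,300)),("side",(340,295,365,318))):
    z,c=mask(V[n][0],(18,120,80),(35,255,255),box); b[n]=cen(z,c); print("button",n,b[n],cv2.contourArea(c))
B,e=tri(r("top",b["top"]),r("side",b["side"])); print("B",B,e)
hole=tri(r("top",(360.3,217.9)),r("side",(323.7,260.3))); print("hole",hole)
print("nose", tri(r("top",(280.5,302)),r("side",(380.5,296))))
# wood in top view
z,c=mask(V["top"][0],(8,70,90),(25,200,255),(325,220,375,300)); rect=cv2.minAreaRect(c); print("wood",cen(z,c),rect)
K,T=V["top"][1:]
bx=[plane(K,T,*p,.025) for p in cv2.boxPoints(rect)]; print(np.round(bx,4))
# clicked corners of the end cap / wood start
for a,s in (((245+637/6,195+218/6),(290+ 312/6,240+204/6)),((245+648/6,195+572/6),(290+638/6,240+292/6)),((245+570/6,195+556/6),(290+582/6,240+326/6)),((245+742/6,195+85/6),(290+172/6,240+84/6)),((245+662/6,195+72/6),(290+122/6,240+122/6))):
    print("pt",tri(r("top",a),r("side",s)))
# pan rim
for n,box in(("top",(165,160,300,285)),("side",(170,280,332,400))):
    z,c=mask(V[n][0],(0,0,0),(180,90,95),box); z=cv2.morphologyEx(z,cv2.MORPH_OPEN,np.ones((5,5)))
    c=max(cv2.findContours(z,0,1)[0],key=cv2.contourArea); h=cv2.convexHull(c); el=cv2.fitEllipse(h); 
    for zz in(.053,): 
        K,T=V[n][1:]; P=np.array([plane(K,T,*p,zz)[:2] for p in h[:,0]]); A=np.c_[2*P,np.ones(len(P))]; s=np.linalg.lstsq(A,(P**2).sum(1),rcond=None)[0]
        print("rim",n,el,s[:2],np.sqrt(s[2]+s[0]**2+s[1]**2), np.round((np.linalg.norm(P-s[:2],axis=1)*1000),0)[::4])
for nm,p,h in(("mill",(323,181),.15),("salt",(365,177),.09),("garlic",(448,260),.03)): K,T=V["top"][1:];print(nm,plane(K,T,*p,h))
E
```

```text
button top [267.9047619  286.52380952] 14.0
button side [351.87878788 307.3030303 ] 23.5
B [ 0.46524648 -0.20494074  0.08063661] 0.0019200142701736606
hole (array([ 0.58945273, -0.37307017,  0.02188979]), np.float64(0.00207022385760079))
nose (array([ 0.43672623, -0.22878229,  0.09329076]), np.float64(0.005278549009424556))
wood [350.35244922 261.48387097] ((350.81103515625, 260.9532165527344), (16.75893783569336, 64.13208770751953), 10.539183616638184)
[[ 0.4544 -0.3245  0.025 ]
 [ 0.5717 -0.3497  0.025 ]
 [ 0.5651 -0.3804  0.025 ]
 [ 0.448  -0.355   0.025 ]]
pt (array([ 0.55729474, -0.35813951,  0.01425473]), np.float64(0.018849956392846614))
pt (array([ 0.45310943, -0.35550243,  0.01877102]), np.float64(0.0032652400609264353))
pt (array([ 0.45922888, -0.33116383,  0.02147477]), np.float64(0.0021496587085145574))
pt (array([ 0.60644123, -0.38920745,  0.02053587]), np.float64(0.0007627969386547808))
pt (array([ 0.61063467, -0.36441992,  0.02054366]), np.float64(0.002241288480872294))
rim top ((231.43263244628906, 228.35626220703125), (105.36470794677734, 109.61815643310547), 163.4634246826172) [ 0.57514914 -0.13414838] 0.09898133861957872 [ 99.  99.  97.  95. 108.  96.  98.  98. 100. 100. 100.]
rim side ((251.76197814941406, 338.00872802734375), (117.50144958496094, 148.29270935058594), 89.84626770019531) [ 0.57737762 -0.12571987] 0.10913125778213956 [129. 102. 106. 112. 115. 109. 135.]
mill [ 0.63611141 -0.30799766  0.15      ]
salt [ 0.65365938 -0.3800714   0.09      ]
garlic [ 0.50644046 -0.53143613  0.03      ]
```

```bash
python3 - <<'E'
from meas import *
im,K,T=V["top"]
z,c=mask(im,(0,0,0),(180,90,95),(165,160,300,285)); z=cv2.morphologyEx(z,cv2.MORPH_OPEN,np.ones((5,5)))
c=max(cv2.findContours(z,0,1)[0],key=cv2.contourArea); h=cv2.convexHull(c)[:,0]
for zz in(.050,.053,.056):
    P=np.array([plane(K,T,*p,zz)[:2] for p in h])
    for _ in range(6):
        A=np.c_[2*P,np.ones(len(P))]; s=np.linalg.lstsq(A,(P**2).sum(1),rcond=None)[0]; d=np.linalg.norm(P-s[:2],axis=1); rr=np.sqrt(s[2]+s[:2]@s[:2]); k=abs(d-rr)<max(.0015,2*np.std(d-rr)); P=P[k]
    print(zz,s[:2],rr,len(P),np.std(d-rr))
for n,box in(("top",(255,270,290,312)),("side",(335,285,388,330))):
    im=V[n][0]; h=cv2.cvtColor(im,cv2.COLOR_RGB2HSV)
    x0,y0,x1,y1=box
    m=((h[...,1]<45)&(h[...,2]>95)&(h[...,2]<185)).astype(np.uint8)*255
    zz=np.zeros_like(m); zz[y0:y1,x0:x1]=m[y0:y1,x0:x1]
    for y in range(y0,y1,2): print(y,"".join("#" if v else "." for v in zz[y,x0:x1]))
E
```

```text
0.05 [ 0.57766759 -0.13215734] 0.09803590546843363 38 0.0004059217506111678
0.053 [ 0.57730703 -0.13285188] 0.0976957673702978 38 0.000404513394646224
0.056 [ 0.57694647 -0.13354642] 0.09735562927216307 38 0.0004031050386812882
270 ........................##..#....##
272 ........................#..###..###
274 ............##............#...#.##.
276 ..........##..................#.###
278 .......##..........................
280 ...###......####...................
282 .........########..................
284 .......####....###.................
286 ........##......###.##.............
288 #........##......###.#.............
290 ..........###..######.#..##........
292 .#.........###########.#....#......
294 #..##.......###########.##.....#...
296 ..#..........###########.##.....#..
298 .....#........##############..##..#
300 ......#........##############..#...
302 .......#........##############.##.#
304 ..................############..###
306 ...................#########...####
308 .....................#####..####..#
310 ...........#..........#...#.....###
285 ............................
[... 601 characters left out ...]
....
307 .......................#########...#.....#...........
309 ............#.........#######...#....................
311 ........######....#########..#....#..................
313 ..##...#################.......#.....................
315 .###....##############.....#.........................
317 .###....##########......##...........................
319 .####....######......#...............................
321 ..###.........#..#...................................
323 ...##..........#.....................................
325 .....................................................
327 .....................................................
329 .....................................................
```

```bash
python3 - <<'E'
from meas import *
B=np.array([.4652,-.2049,.0806]); c,s=np.cos(np.radians(35)),np.sin(np.radians(35))
for psi in range(206,222,2):
    a=np.radians(psi); x=np.array([c*np.cos(a),c*np.sin(a),s])
    print(psi,[np.round((q-p)/abs((q-p)[1 if n=="top" else 0]),3) for n in V for p,q in [(proj(*V[n][1:],B),proj(*V[n][1:],B+.04*x))]], [np.round(proj(*V[n][1:],B+ .0435*x-.0125*np.array([-s*np.cos(a),-s*np.sin(a),c])),1) for n in V])
s,Rt=tool(); print(s["tcp_pos"],Rt.as_matrix().round(3))
E
```

```text
206 [array([0.38, 1.  ]), array([ 1.   , -0.532])] [array([278. , 309.5]), array([384.3, 298.7])]
208 [array([0.422, 1.   ]), array([ 1.   , -0.554])] [array([278.8, 309. ]), array([384.2, 298. ])]
210 [array([0.465, 1.   ]), array([ 1.   , -0.576])] [array([279.5, 308.6]), array([384. , 297.4])]
212 [array([0.51, 1.  ]), array([ 1. , -0.6])] [array([280.2, 308.1]), array([383.8, 296.7])]
214 [array([0.557, 1.   ]), array([ 1.   , -0.624])] [array([281. , 307.6]), array([383.6, 296. ])]
216 [array([0.606, 1.   ]), array([ 1.   , -0.649])] [array([281.7, 307.1]), array([383.3, 295.3])]
218 [array([0.658, 1.   ]), array([ 1.   , -0.676])] [array([282.3, 306.6]), array([383. , 294.7])]
220 [array([0.712, 1.   ]), array([ 1.   , -0.703])] [array([283., 306.]), array([382.6, 294. ])]
[ 0.18635366 -0.59656386  0.21455663] [[ 0.955  0.298 -0.   ]
 [ 0.298 -0.955  0.   ]
 [-0.    -0.    -1.   ]]
```

The rows are not in the units I measure in: shifts go in cm and turns go in units of 0.1 rad. I convert before sending: 0.393 m is 39.3, 0.312 m is 31.2, 0.12 rad is 1.2.

```bash
python3 steer.py '[[[1,7.8,-2.5,1.5,0,0,1.2],[1,15.6,-5,3,0,0,2.4],[1,23.4,-7.5,4.5,0,0,3.6],[1,31.2,-10,6,0,0,4.5],[1,39.3,-12.8,8,0,0,5.18]]]' 30
cat > go.py <<'E'
# prints the shift and turn (tool axes) from the present pose to a target: x y z + tool x heading(deg) + tilt(deg about handle y, loop up)
import sys; from h import *
x,y,z,yaw,tilt=map(float,sys.argv[1:6]); s,Rt=tool(); print(s["t"],"F",s["wrist_force"].round(1),"grip",s["gripper_width"],s["gripper_force"],"q",s["joint_pos"].round(2))
a=np.radians(yaw);t=np.radians(tilt)
hx=np.array([-np.cos(t)*np.cos(a),-np.cos(t)*np.sin(a),np.sin(t)]);hz=np.array([np.sin(t)*np.cos(a),np.sin(t)*np.sin(a),np.cos(t)]);hy=np.cross(hz,hx)
G=R.from_matrix(np.c_[-hx,hy,-hz]); print("d",Rt.inv().apply(np.array([x,y,z])-s["tcp_pos"]).round(4),"rot",(Rt.inv()*G).as_rotvec().round(4),"tcp",s["tcp_pos"].round(4))
E
python3 go.py .523 -.3575 .005 -12.4 0
```

```text
t: 1.12
tcp_pos: [0.4388, -0.4182, 0.1568]
eef_rot: [0.0, 0.994, -0.109, 0.0]
wrist_force: [1.0, -0.9, -0.2]
gripper_width: 1.0
gripper_force: 0.0
1.125 F [ 1.  -0.9 -0.2] grip 0.9995786134783043 0.0 q [-0.76  0.38  1.73  0.    1.03  1.02]
d [ 0.0689 -0.0776  0.1518] rot [ 0.0005 -0.0008 -0.0015] tcp [ 0.4388 -0.4182  0.1568]
```

```bash
python3 steer.py '[[[1,3.5,-3.9,3,0,0,0],[1,6.9,-7.76,6,0,0,0],[1,6.9,-7.76,10,0,0,0],[1,6.9,-7.76,13.5,0,0,0],[1,6.9,-7.76,15,0,0,0]]]'
python3 go.py .523 -.3575 .005 -12.4 0
python3 - <<'E'
from h import *
crop(shot("side")[0],270,180,150,125,5,"s2.png")
E
```

```text
t: 1.75
tcp_pos: [0.5202, -0.3574, 0.0048]
eef_rot: [-0.001, 0.994, -0.107, -0.001]
wrist_force: [0.5, 0.4, 0.0]
gripper_width: 1.0
gripper_force: 0.0
1.75 F [0.5 0.4 0. ] grip 0.9999002835165495 0.0 q [-0.6   0.61  1.75  0.    0.78  1.18]
d [ 0.0027 -0.0005 -0.0002] rot [-0.0011  0.0026  0.0015] tcp [ 0.5202 -0.3574  0.0048]
```

View pics/s2.png

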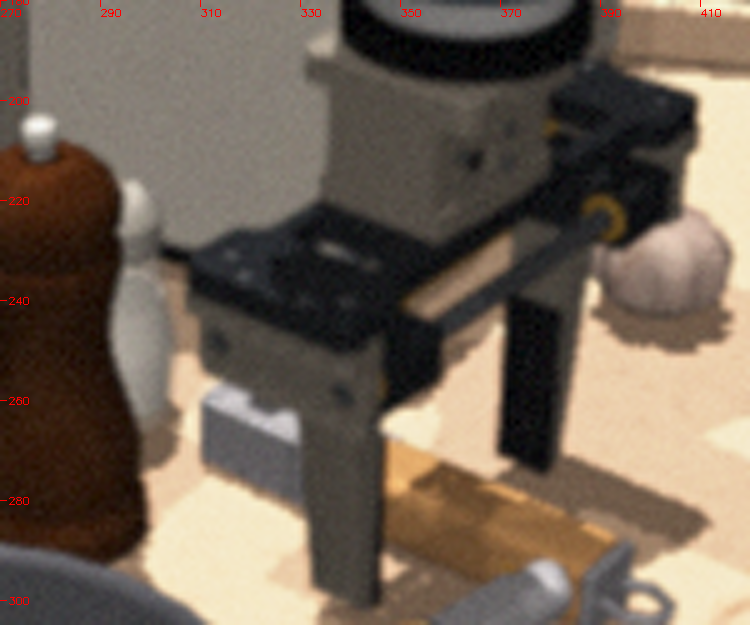

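The fingers straddle the grip: near fingertip at about (341,298), far one at about (375,273), with the mill and salt clear. Closing now.

Scaled: -0.2 m is -20, -0.14 m is -14.

```bash
python3 steer.py '[[[0,0,0,0,0,0,0],[0,0,0,0,0,0,0],[0,0,0,0,0,0,0],[0,0,0,0,0,0,0],[0,0,0,0,0,0,0]]]' 55
python3 steer.py '[[[0,0,0,0,0,0,0],[0,0,0,-3,0,0,0],[0,0,0,-8,0,0,0],[0,0,0,-14,0,0,0],[0,0,0,-20,0,0,0]]]'
python3 go.py .42 -.3 .25 32.5 35
```

```text
t: 2.42
tcp_pos: [0.5213, -0.3584, 0.0071]
eef_rot: [0.0, 0.994, -0.107, 0.0]
wrist_force: [-0.8, -0.0, 0.8]
gripper_width: 0.483
gripper_force: 0.0
t: 3.05
tcp_pos: [0.5208, -0.358, 0.2085]
eef_rot: [-0.0, 0.994, -0.107, -0.0]
wrist_force: [0.4, -0.3, -0.1]
gripper_width: 0.008
gripper_force: 0.0
3.05 F [ 0.4 -0.3 -0.1] grip 0.00845162533646228 0.0 q [-0.6   0.37  1.62  0.    1.15  1.18]
d [-0.1109 -0.0352 -0.0415] rot [-0.2391 -0.5787 -0.7573] tcp [ 0.5208 -0.358   0.2085]
```

I lifted before the fingers had closed, because they move more slowly than I assumed. I'll reopen and check whether the handle was disturbed.

```bash
python3 steer.py '[[[1,0,0,0,0,0,0],[1,0,0,0,0,0,0],[1,0,0,0,0,0,0],[1,0,0,0,0,0,0],[1,0,0,0,0,0,0]]]' 
python3 steer.py '[[[1,0,0,0,0,0,0],[1,0,0,0,0,0,0],[1,0,0,0,0,0,0],[1,0,0,0,0,0,0],[1,0,0,0,0,0,0]]]' 
python3 - <<'E'
from h import *
crop(shot("side")[0],290,240,130,100,6,"s3.png")
E
python3 go.py .523 -.3575 .005 -12.4 0
```

```text
t: 3.68
tcp_pos: [0.5208, -0.358, 0.2058]
eef_rot: [-0.0, 0.994, -0.107, -0.001]
wrist_force: [0.5, 0.3, -0.6]
gripper_width: 0.529
gripper_force: 0.0
t: 4.3
tcp_pos: [0.5211, -0.3582, 0.2068]
eef_rot: [0.0, 0.994, -0.107, 0.0]
wrist_force: [1.0, -0.3, 1.1]
gripper_width: 1.001
gripper_force: 0.0
4.35 F [ 0.2 -0.4  0.3] grip 1.0010294650555576 0.0 q [-0.6   0.37  1.62  0.    1.15  1.18]
d [ 0.0017 -0.0012  0.2018] rot [ 0.     -0.0001  0.0012] tcp [ 0.5211 -0.3583  0.2068]
```

View pics/s3.png

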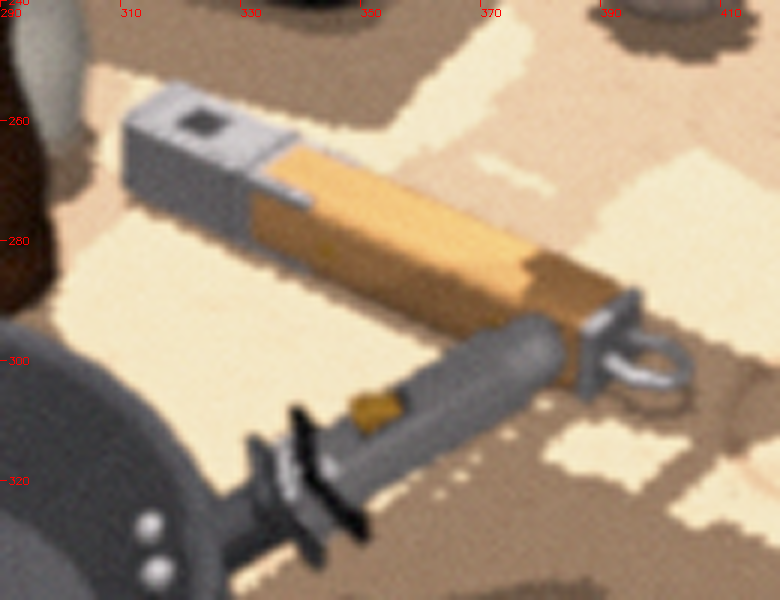

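The handle hasn't moved; the hole is still at (323.7,260.3). I'll go down again and give the fingers time to close.

```bash
python3 steer.py '[[[1,0.2,-0.1,6,0,0,0],[1,0.2,-0.1,12,0,0,0],[1,0.2,-0.1,17,0,0,0],[1,0.2,-0.1,19.5,0,0,0],[1,0.2,-0.1,20.1,0,0,0]]]'
for i in 1 2; do python3 steer.py '[[[0,0,0,0,0,0,0],[0,0,0,0,0,0,0],[0,0,0,0,0,0,0],[0,0,0,0,0,0,0],[0,0,0,0,0,0,0]]]' 55; done
```

```text
t: 4.97
tcp_pos: [0.5223, -0.357, 0.004]
eef_rot: [-0.001, 0.994, -0.107, -0.001]
wrist_force: [-0.4, 0.5, 0.3]
gripper_width: 0.997
gripper_force: 0.0
t: 5.6
tcp_pos: [0.5234, -0.3578, 0.0061]
eef_rot: [0.0, 0.994, -0.107, 0.0]
wrist_force: [-0.1, -0.2, -0.8]
gripper_width: 0.478
gripper_force: 0.0
t: 6.22
tcp_pos: [0.5232, -0.3577, 0.0057]
eef_rot: [-0.0, 0.994, -0.107, -0.0]
wrist_force: [-0.4, 0.5, 0.7]
gripper_width: 0.289
gripper_force: 55.0
```

Gripped: opening 26.6 mm, 55 N. Lifting, then moving to the staging pose in line with the stub.

Scaled: -0.2 m is -20, -0.14 m is -14.

```bash
python3 steer.py '[[[0,0,0,-3,0,0,0],[0,0,0,-8,0,0,0],[0,0,0,-14,0,0,0],[0,0,0,-20,0,0,0],[0,0,0,-20,0,0,0]]]'
python3 go.py .345 -.2815 .2 32.5 35
```

```text
t: 6.85
tcp_pos: [0.5258, -0.3594, 0.2111]
eef_rot: [0.002, 0.994, -0.107, 0.004]
wrist_force: [0.9, 0.5, -3.1]
gripper_width: 0.291
gripper_force: 55.0
6.85 F [ 0.9  0.5 -3.1] grip 0.2912029642670183 54.99864935874939 q [-0.6   0.37  1.62  0.    1.15  1.18]
d [-0.1933 -0.0375  0.0093] rot [-0.2326 -0.5856 -0.7597] tcp [ 0.5258 -0.3594  0.2111]
```

```bash
python3 steer.py '[[[0,-5,-1,0,0,0,-0.5],[0,-10,-2,0,-0.3,-1,-1.6],[0,-15,-3,0,-0.8,-2.2,-2.9],[0,-19.3,-3.75,0,-1.3,-3.3,-4.3],[0,-19.3,-3.75,0,-1.8,-4.4,-5.8]]]'
python3 steer.py '[[[0,0,0,0,-0.5,-1.5,-1.8],[0,0,0,0,-0.5,-1.5,-1.8],[0,0,0,0,-0.5,-1.5,-1.8]]]'
python3 go.py .345 -.2815 .1586 32.5 35
```

```text
t: 7.48
tcp_pos: [0.3395, -0.2788, 0.2049]
eef_rot: [0.063, 0.955, 0.182, -0.225]
wrist_force: [0.1, -0.4, -1.2]
gripper_width: 0.289
gripper_force: 55.0
t: 7.85
tcp_pos: [0.3425, -0.2793, 0.2047]
eef_rot: [0.08, 0.915, 0.265, -0.293]
wrist_force: [0.2, 0.5, -1.9]
gripper_width: 0.29
gripper_force: 55.0
7.85 F [ 0.2  0.5 -1.9] grip 0.2896590742769834 54.99861180782318 q [-0.32  0.32  1.87 -0.47  1.4   0.87]
d [0.0274 0.0036 0.037 ] rot [-0.0107  0.0063 -0.0002] tcp [ 0.3425 -0.2793  0.2047]
```

```bash
python3 steer.py '[[[0,1.4,0.2,1.8,-0.05,0.03,0],[0,2.7,0.36,3.7,-0.107,0.06,0],[0,2.7,0.36,3.7,-0.107,0.06,0]]]'
python3 go.py .345 -.2815 .1586 32.5 35
python3 - <<'E'
from h import *
a,b=shot("top"),shot("side")
for n,c,(x,y,w,h) in(("t4",a,(240,235,130,110)),("s4",b,(320,220,130,110))): crop(c[0],x,y,w,h,5,n+".png")
t,s=cv2.imread("pics/t4.png"),cv2.imread("pics/s4.png"); cv2.imwrite("pics/c4.png",np.vstack([np.hstack([t,s])])[:, :1300]); im=cv2.resize(cv2.imread("pics/c4.png"),(800,338),interpolation=cv2.INTER_AREA); cv2.imwrite("pics/c4s.png",im)
E
```

```text
t: 8.22
tcp_pos: [0.3437, -0.2824, 0.1592]
eef_rot: [0.084, 0.916, 0.266, -0.289]
wrist_force: [1.1, 0.4, -1.3]
gripper_width: 0.285
gripper_force: 55.0
8.225 F [ 1.1  0.4 -1.3] grip 0.2852742552082361 54.998899698257446 q [-0.32  0.38  1.91 -0.48  1.3   0.92]
d [ 0.0017 -0.     -0.0004] rot [-0.0014  0.0004 -0.002 ] tcp [ 0.3437 -0.2824  0.1592]
```

View pics/c4s.png

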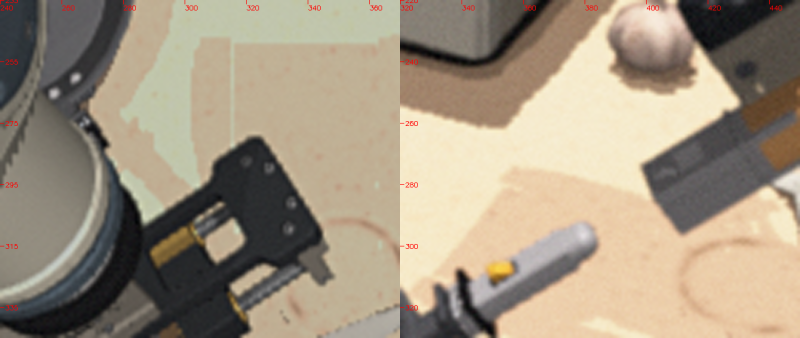

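In the top view the gripper hides the mating region. In the side view the mouth spans about (398,274) to (413,296), and the stub nose is at about (382,295). I'll overlay the predicted points on the side view to check alignment.

```bash
cat > ov.py <<'E'
import sys; from h import *
def stubT(O=np.array([.4727,-.2002,.061]),psi=212.5):
    a=np.radians(psi);t=np.radians(35); x=np.array([np.cos(t)*np.cos(a),np.cos(t)*np.sin(a),np.sin(t)]); z=np.array([-np.sin(t)*np.cos(a),-np.sin(t)*np.sin(a),np.cos(t)])
    return O,np.c_[x,np.cross(z,x),z]
def handleT():
    s,Rt=tool(); M=Rt.as_matrix(); H=np.c_[-M[:,0],M[:,1],-M[:,2]]; return s["tcp_pos"]-H@np.array([.088,0,-.0068]),H
if __name__=="__main__":
    im,K,T=shot("side"); x,y,w,h=map(int,sys.argv[2:6]); S=5; crop(im,x,y,w,h,S,sys.argv[1]); c=cv2.imread("pics/"+sys.argv[1])
    def L(f,pts,col):
        p=np.array([proj(K,T,f[0]+f[1]@np.array(q)/1000) for q in pts]); cv2.polylines(c,[np.int32((p-[x,y]+.5)*S)],False,col,1); return p.round(1).tolist()
    s,hd=stubT(),handleT()
    for yy in(-9,9): print("stub",L(s,[(4,yy,6.5),(58,yy,6.5)],(0,255,0)))
    L(s,[(4,9,-6.5),(58,9,-6.5)],(0,255,0)); print("button",proj(K,T,s[0]+s[1]@[.0185,0,.0115]))
    for yy in(-12.5,12.5): print("hand",L(hd,[(0,yy,12.5),(44,yy,12.5)],(255,0,0)))
    L(hd,[(0,-12.5,12.5),(0,12.5,12.5),(0,12.5,-12.5)],(255,0,0)); print("hole",L(hd,[(14,-6.5,12.5),(27,-6.5,12.5),(27,6.5,12.5),(14,6.5,12.5),(14,-6.5,12.5)],(255,0,255)))
    cv2.imwrite("pics/"+sys.argv[1],c); print("mouth in stub",(s[1].T@(hd[0]-s[0])*1000).round(1))
E
python3 ov.py o5.png 335 250 125 85
```

```text
stub [[344.9, 319.1], [379.4, 298.3]]
stub [[343.0, 310.6], [376.8, 290.2]]
button [350.96018066 306.99422354]
hand [[400.4, 281.5], [430.2, 263.5]]
hand [[396.1, 270.5], [425.0, 253.0]]
hole [[408.7, 273.1], [417.4, 267.9], [414.9, 262.3], [406.3, 267.5], [408.7, 273.1]]
mouth in stub [93.7  1.2  1.4]
```

View pics/o5.png

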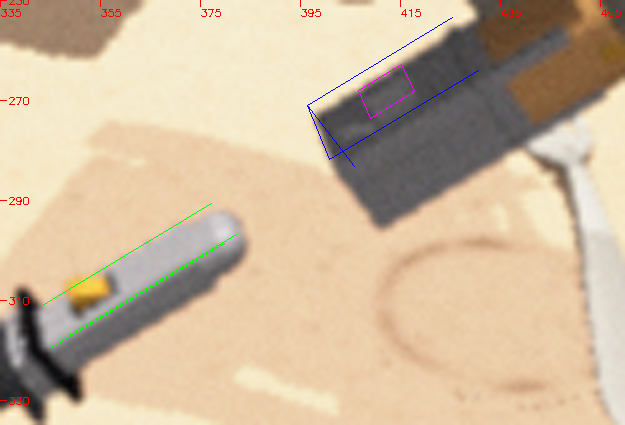

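The prediction fits to within about 1.5–2 px for both handle and stub, mostly a shared camera bias. I'll fit the edges numerically to get the relative offset.

```bash
cat > edge.py <<'E'
from ov import *
from scipy.ndimage import gaussian_filter1d as gf
def edges(im,K,T,F,segs):
    """segs: name,(p,q) mm in frame F; finds edge offset (px) normal to the predicted line, fits line"""
    lab=cv2.cvtColor(im,cv2.COLOR_RGB2LAB).astype(float); out={}
    for nm,p,q in segs:
        a,b=[proj(K,T,F[0]+F[1]@np.array(v)/1000) for v in(p,q)]; d=(b-a)/np.linalg.norm(b-a); n=np.array([-d[1],d[0]]); o=np.arange(-5,5.01,.25); res=[]
        for t in np.linspace(.1,.9,25):
            pt=(a+t*(b-a))[None]+o[:,None]*n; v=cv2.remap(lab.astype(np.float32),pt[:,0].astype(np.float32)[None],pt[:,1].astype(np.float32)[None],1)[0]
            g=np.linalg.norm(np.gradient(gf(v,3,axis=0),axis=0),axis=1); res.append((t,o[g[2:-2].argmax()+2]))
        res=np.array(res); k=abs(res[:,1]-np.median(res[:,1]))<1.; c=np.polyfit(res[k,0],res[k,1],1); out[nm]=(np.polyval(c,0).round(2),np.polyval(c,1).round(2),k.sum(),n.round(2)); print(nm,*out[nm])
    return out
H=lambda x0,x1:[("H_far_top",(x0,12.5,12.5),(x1,12.5,12.5)),("H_near_bot",(x0,-12.5,-12.5),(x1,-12.5,-12.5))]
S=[("S_far_top",(28,9,6.5),(56,9,6.5)),("S_near_bot",(12,-9,-6.5),(52,-9,-6.5)),("S_near_top",(12,-9,6.5),(52,-9,6.5))]
E
python3 - <<'E'
from edge import *
im,K,T=shot("side"); h=handleT(); edges(im,K,T,h,H(3,40)+[("mouth_bot_near",(0,-12.5,-10),(0,-12.5,10)),("mouth_top",(0,-10,12.5),(0,10,12.5))]); edges(im,K,T,stubT(),S)
print([np.round(proj(K,T,h[0]+h[1]@np.array(v))-proj(K,T,h[0]),2) for v in np.eye(3)*.01])
E
```

```text
H_far_top 2.38 2.52 25 [0.52 0.85]
H_near_bot 1.55 1.87 25 [0.51 0.86]
mouth_bot_near -0.5 -0.65 25 [ 0.79 -0.61]
mouth_top 0.22 0.46 25 [ 0.93 -0.36]
S_far_top 0.02 0.56 23 [0.52 0.86]
S_near_bot -1.38 -1.42 25 [0.51 0.86]
S_near_top 0.26 -0.11 18 [0.52 0.86]
[array([ 6.57, -3.94]), array([-1.73, -4.36]), array([-3.8 , -4.96])]
```

```bash
python3 - <<'E'
from edge import *
a=np.radians(167.6); hx=np.array([np.cos(a),np.sin(a),0]); hz=np.array([0,0,1.]); Hd=np.c_[hx,np.cross(hz,hx),hz]
f=(np.array([.5233,-.3577,.0125])-.088*hx,Hd)
V={n:shot(n) for n in("side","top")}
for n in V:
    K,T=V[n][1:]; im=cv2.imread(f"pics/{n}0.png")[:,:,::-1].copy(); print("==",n)
    print("hole pred",proj(K,T,f[0]+Hd@[.0205,0,.0125]))
    if n=="side":
        edges(im,K,T,f,H(3,40)); edges(im,K,T,stubT(),S)
    else:
        edges(im,K,T,f,[(f"H{y}",(4,y,12.5),(40,y,12.5)) for y in(12.5,-12.5)]+[(f"W{y}",(60,y,12.5),(145,y,12.5)) for y in(13.5,-13.5)]+[("cap",(155,-12,12.5),(155,12,12.5)),("mouth",(0,-9,12.5),(0,9,12.5))]); edges(im,K,T,stubT(),[(f"S{y}",(28,y,6.5),(55,y,6.5)) for y in(9,-9)]+[("Sb9",(28,9,-6.5),(55,9,-6.5)),("Sb-9",(28,-9,-6.5),(55,-9,-6.5))])
    s=stubT(); print("stub px/10mm",[np.round(proj(K,T,s[0]+s[1]@np.array(v))-proj(K,T,s[0]),2) for v in np.eye(3)*.01],"button pred",proj(K,T,s[0]+s[1]@[.0185,0,.0115]))
E
```

```text
== side
hole pred [323.0055496  258.95371351]
H_far_top 1.15 -1.1 4 [-0.4   0.92]
H_near_bot 2.5 2.5 25 [-0.42  0.91]
S_far_top -0.57 0.46 16 [0.52 0.86]
S_near_bot -1.38 -1.42 25 [0.51 0.86]
S_near_top 0.14 -0.11 18 [0.52 0.86]
stub px/10mm [array([ 6.2 , -3.73]), array([-1.02, -4.65]), array([-4.08, -4.58])] button pred [350.96018066 306.99422354]
== top
hole pred [360.12536473 218.32109804]
H12.5 2.35 2.67 9 [-0.98 -0.19]
H-12.5 2.76 3.79 15 [-0.98 -0.19]
W13.5 0.32 0.42 21 [-0.98 -0.19]
W-13.5 2.0 3.02 23 [-0.98 -0.19]
cap 1.38 1.63 6 [-0.19  0.98]
mouth -0.75 -0.68 15 [-0.18  0.98]
S9 -0.97 -1.15 25 [-0.88  0.47]
S-9 -0.34 -1.18 20 [-0.89  0.46]
Sb9 -0.03 0.47 25 [-0.88  0.47]
Sb-9 0.36 -1.29 16 [-0.89  0.46]
stub px/10mm [array([2.01, 3.84]), array([ 4.63, -3.11]), array([-2.47, -2.66])] button pred [267.98691693 286.90434096]
```

```bash
sed -i 's/\[.4727,-.2002,.061\]),psi=212.5/[.4747,-.2001,.0635]),psi=212.7/' ov.py
cat > ms.py <<'E'
# averaged mouth pose in stub frame (mm), and tool-axis correction to bring y,z,angles right
from ov import *
def avg(n=8):
    P,Q,F=[],[],[]
    for i in range(n):
        robot.read_camera("side"); s,r=tool(); P.append(s["tcp_pos"]);Q.append(r.as_quat());F.append(s["wrist_force"])
    Q=[q*np.sign(q@Q[0]) for q in Q]; M=R.from_quat(np.mean(Q,0)).as_matrix(); return np.mean(P,0),np.std(P,0),M,np.mean(F,0),s
if __name__=="__main__":
    p,sd,M,F,s=avg(); O,S=stubT(); Hd=np.c_[-M[:,0],M[:,1],-M[:,2]]; m=p-Hd@[.088,0,-.0068]
    G=np.c_[-S[:,0],S[:,1],-S[:,2]]
    print("t",s["t"],"sd",(sd*1e3).round(2),"mouth",(S.T@(m-O)*1e3).round(2),"F stub",(S.T@F).round(2),"rot fix",R.from_matrix(M.T@G).as_rotvec().round(4),"grip",s["gripper_width"].round(3))
E
python3 ms.py
```

```text
Traceback (most recent call last):
  File "ms.py", line 11, in <module>
    print("t",s["t"],"sd",(sd*1e3).round(2),"mouth",(S.T@(m-O)*1e3).round(2),"F stub",(S.T@F).round(2),"rot fix",R.from_matrix(M.T@G).as_rotvec().round(4),"grip",s["gripper_width"].round(3))
                                                                                                                                                                  ^^^^^^^^^^^^^^^^^^^^^^^^
AttributeError: 'float' object has no attribute 'round'
```

```bash
sed -i 's/s\["gripper_width"\].round(3)/round(s["gripper_width"],3)/' ms.py; python3 ms.py
```

```text
t 9.325 sd [0.01 0.01 0.02] mouth [93.08 -0.64 -2.32] F stub [-1.28  0.05 -1.61] rot fix [-0.0007  0.0005 -0.0032] grip 0.292
```

The rows are not in the units I measure in: shifts go in cm and turns go in units of 0.1 rad. I convert before sending: 0.023 m is 2.3, -0.0023 m is -0.23, -0.003 rad is -0.03.

```bash
python3 steer.py '[[[0,1,0.06,-0.23,0,0,-0.03],[0,1.8,0.06,-0.23,0,0,-0.03],[0,2.3,0.06,-0.23,0,0,-0.03],[0,2.3,0.06,-0.23,0,0,-0.03]]]'
python3 ms.py
python3 - <<'E'
from edge import *
im,K,T=shot("side"); edges(im,K,T,handleT(),H(3,40)); edges(im,K,T,stubT(),S[:2])
E
python3 ov.py o6.png 335 240 120 100
```

```text
t: 9.82
tcp_pos: [0.3625, -0.2717, 0.1483]
eef_rot: [0.084, 0.915, 0.269, -0.289]
wrist_force: [-0.2, 0.1, -2.4]
gripper_width: 0.287
gripper_force: 55.0
t 10.225 sd [0.04 0.07 0.1 ] mouth [ 7.019e+01 -2.100e-01 -3.000e-02] F stub [-1.03 -0.29 -1.59] rot fix [-0.0007  0.0005 -0.0003] grip 0.287
H_far_top 2.27 2.42 25 [0.52 0.85]
H_near_bot 1.53 1.71 25 [0.51 0.86]
S_far_top 2.19 2.96 22 [0.52 0.85]
S_near_bot 0.87 0.99 25 [0.52 0.86]
stub [[343.5, 317.2], [378.0, 296.3]]
stub [[341.7, 308.8], [375.4, 288.2]]
button [349.6105739  305.08859416]
hand [[384.2, 290.1], [413.6, 272.3]]
hand [[380.3, 279.1], [408.8, 261.6]]
hole [[392.5, 281.8], [401.1, 276.6], [398.8, 271.0], [390.3, 276.1], [392.5, 281.8]]
mouth in stub [70.2 -0.2  0. ]
```

View pics/o6.png

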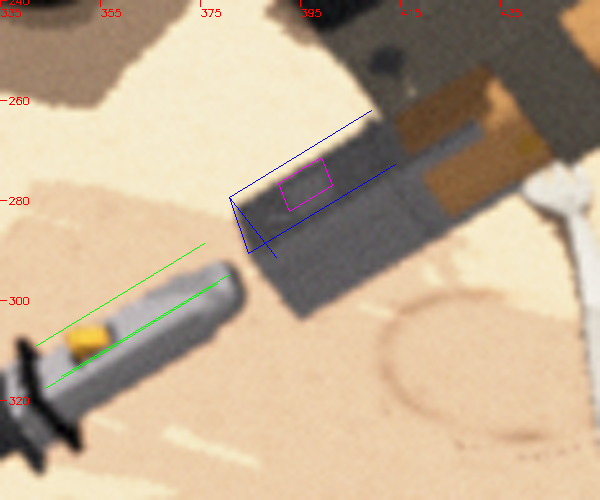

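Side view: the handle and stub silhouettes are offset from prediction by the same ~2 px, so they are collinear. I'll start inserting gently and watch the force.

Scaled: 0.014 m is 1.4, 0.011 m is 1.1.

```bash
python3 steer.py '[[[0,0.4,0,0,0,0,0],[0,0.8,0,0,0,0,0],[0,1.1,0,0,0,0,0],[0,1.4,0,0,0,0,0],[0,1.4,0,0,0,0,0]]]'
python3 ms.py
```

```text
t: 10.95
tcp_pos: [0.372, -0.2657, 0.1404]
eef_rot: [0.084, 0.915, 0.268, -0.289]
wrist_force: [-0.0, 0.6, -2.2]
gripper_width: 0.289
gripper_force: 55.0
t 11.35 sd [0.02 0.03 0.05] mouth [ 5.615e+01 -2.000e-01 -4.000e-02] F stub [-0.95 -0.21 -1.48] rot fix [-0.0007  0.0005 -0.0003] grip 0.287
```

No contact force, so it is entering cleanly. Continuing.

Scaled: 0.012 m is 1.2, 0.009 m is 0.9.

```bash
python3 steer.py '[[[0,0.3,0,0,0,0,0],[0,0.6,0,0,0,0,0],[0,0.9,0,0,0,0,0],[0,1.2,0,0,0,0,0],[0,1.2,0,0,0,0,0]]]'
python3 ms.py
python3 - <<'E'
from edge import *
im,K,T=shot("side"); edges(im,K,T,handleT(),H(3,40)); edges(im,K,T,stubT(),[("S_far_top",(25,9,6.5),(40,9,6.5)),("S_near_bot",(12,-9,-6.5),(38,-9,-6.5))]); crop(im,335,240,120,100,5,"s7.png")
E
```

```text
t: 11.98
tcp_pos: [0.3803, -0.2604, 0.1335]
eef_rot: [0.084, 0.915, 0.268, -0.289]
wrist_force: [0.0, 0.0, -2.7]
gripper_width: 0.289
gripper_force: 55.0
t 12.375 sd [0.01 0.03 0.05] mouth [ 4.414e+01 -2.000e-01 -3.000e-02] F stub [-0.75 -0.35 -1.58] rot fix [-0.0007  0.0005 -0.0003] grip 0.287
H_far_top 2.18 2.38 25 [0.52 0.85]
H_near_bot 1.44 1.6 25 [0.51 0.86]
S_far_top 2.52 2.84 25 [0.52 0.85]
S_near_bot 0.9 1.05 25 [0.52 0.86]
```

```bash
python3 steer.py '[[[0,0.4,0,0,0,0,0],[0,0.8,0,0,0,0,0],[0,1.2,0,0,0,0,0],[0,1.6,0,0,0,0,0],[0,1.8,0,0,0,0,0]]]'
python3 ms.py
```

```text
t: 13.05
tcp_pos: [0.3928, -0.2524, 0.1232]
eef_rot: [0.084, 0.915, 0.268, -0.289]
wrist_force: [0.0, 0.6, -2.5]
gripper_width: 0.29
gripper_force: 55.0
t 13.45 sd [0.09 0.08 0.12] mouth [26.06 -0.22 -0.06] F stub [-1.07 -0.2  -1.64] rot fix [-0.0007  0.0005 -0.0002] grip 0.288
```

Scaled: 0.0015 m is 0.15, 0.002 m is 0.2.

```bash
python3 steer.py '[[[0,0,0,0.08,0,0,0],[0,0,0,0.15,0,0,0],[0,0,0,0.2,0,0,0],[0,0,0,0.2,0,0,0]]]'
python3 ms.py
```

```text
t: 13.95
tcp_pos: [0.3918, -0.2532, 0.122]
eef_rot: [0.085, 0.915, 0.268, -0.289]
wrist_force: [0.4, 0.9, 3.5]
gripper_width: 0.289
gripper_force: 55.0
t 14.35 sd [0.03 0.01 0.06] mouth [26.14 -0.08 -1.9 ] F stub [ 1.6  -0.48  3.61] rot fix [-0.0004  0.0004 -0.0003] grip 0.294
```

Scaled: 0.005 m is 0.5, 0.004 m is 0.4.

```bash
python3 steer.py '[[[0,0.2,0,0,0,0,0],[0,0.4,0,0,0,0,0],[0,0.5,0,0,0,0,0],[0,0.5,0,0,0,0,0]]]'
python3 ms.py
```

```text
t: 14.85
tcp_pos: [0.3953, -0.2509, 0.1188]
eef_rot: [0.084, 0.915, 0.268, -0.289]
wrist_force: [1.1, 0.8, 3.3]
gripper_width: 0.285
gripper_force: 55.0
t 15.25 sd [0.02 0.01 0.02] mouth [20.91 -0.17 -1.98] F stub [-0.48 -0.4   3.65] rot fix [-0.0006  0.     -0.0003] grip 0.289
```

```bash
for i in 1 2; do python3 steer.py '[[[0,0.1,0,0,0,0,0],[0,0.2,0,0,0,0,0],[0,0.3,0,0,0,0,0],[0,0.3,0,0,0,0,0]]]' | grep -E "t:|wrist"
python3 ms.py; done
```

```text
t: 15.75
eef_rot: [0.085, 0.915, 0.268, -0.29]
wrist_force: [-1.6, -1.5, 7.8]
t 16.15 sd [0.01 0.01 0.01] mouth [19.16 -0.27 -2.3 ] F stub [5.35 0.14 4.84] rot fix [-0.0009  0.0026 -0.0003] grip 0.291
t: 16.65
eef_rot: [0.085, 0.915, 0.268, -0.29]
wrist_force: [-0.7, -0.7, 7.2]
t 17.05 sd [0.01 0.01 0.01] mouth [16.12 -0.27 -2.29] F stub [ 5.56 -0.26  5.17] rot fix [-0.0009  0.0026 -0.0003] grip 0.288
```

Scaled: 0.008 m is 0.8, 0.007 m is 0.7.

```bash
python3 steer.py '[[[0,0.25,0,-0.04,0,0,0],[0,0.5,0,-0.04,0,0,0],[0,0.7,0,-0.04,0,0,0],[0,0.8,0,-0.04,0,0,0],[0,0.8,0,-0.04,0,0,0]]]' | grep -E "t:|wrist"
python3 ms.py
python3 - <<'E'
from meas import *
im,K,T=V["side"]
old=cv2.imread("pics/side0.png")[:,:,::-1]
g=lambda a:cv2.GaussianBlur(cv2.cvtColor(np.ascontiguousarray(a[270:400,175:335]),cv2.COLOR_RGB2GRAY),(3,3),0).astype(np.float32)
# displacement of the rivets between start and now
for x,y in((316,328),(316,336)):
    t=cv2.cvtColor(np.ascontiguousarray(old),cv2.COLOR_RGB2GRAY)[y-8:y+9,x-8:x+9]; r=cv2.matchTemplate(cv2.cvtColor(im,cv2.COLOR_RGB2GRAY)[y-16:y+17,x-16:x+17],t,cv2.TM_CCOEFF_NORMED); print(cv2.minMaxLoc(r)[1],np.array(cv2.minMaxLoc(r)[3])-8)
E
```

```text
t: 17.68
eef_rot: [0.084, 0.915, 0.268, -0.289]
wrist_force: [1.6, 1.2, 4.6]
t 18.075 sd [0.02 0.01 0.01] mouth [ 7.03 -0.15 -1.59] F stub [ 0.31 -0.09  4.33] rot fix [-0.0006  0.0003 -0.0003] grip 0.285
0.9818109273910522 [0 0]
0.9663224220275879 [0 0]
```

The pan hasn't moved. Now the collar.

```bash
python3 steer.py '[[[0,0.1,0,0,0,0,0],[0,0.2,0,0,0,0,0],[0,0.3,0,0,0,0,0],[0,0.4,0,0,0,0,0],[0,0.4,0,0,0,0,0]]]' | grep -E "t:|wrist"
python3 ms.py
python3 steer.py '[[[0,0.05,0,0,0,0,0],[0,0.1,0,0,0,0,0],[0,0.15,0,0,0,0,0],[0,0.2,0,0,0,0,0],[0,0.2,0,0,0,0,0]]]' | grep -E "t:|wrist"
python3 ms.py
```

```text
t: 18.8
eef_rot: [0.085, 0.915, 0.268, -0.29]
wrist_force: [-1.1, -0.7, 7.1]
t 19.2 sd [0.02 0.01 0.01] mouth [ 3.82 -0.24 -1.88] F stub [5.21 0.44 5.48] rot fix [-0.0008  0.0021 -0.0002] grip 0.289
t: 19.82
eef_rot: [0.085, 0.915, 0.268, -0.29]
wrist_force: [-2.8, -2.3, 8.5]
t 20.225 sd [0.02 0.01 0.01] mouth [ 2.26 -0.25 -2.  ] F stub [7.02 0.32 5.75] rot fix [-0.0009  0.003  -0.0002] grip 0.289
```

Scaled: -0.0003 m is -0.03, 0.002 m is 0.2.

```bash
python3 steer.py '[[[0,0.05,0,-0.03,0,0,0],[0,0.1,0,-0.04,0,0,0],[0,0.15,0,-0.04,0,0,0],[0,0.2,0,-0.04,0,0,0],[0,0.2,0,-0.04,0,0,0]]]' | grep -E "t:|wrist"
python3 ms.py
python3 steer.py '[[[0,0.05,0,0,0,0,0],[0,0.1,0,0,0,0,0],[0,0.15,0,0,0,0,0],[0,0.15,0,0,0,0,0]]]' | grep -E "t:|wrist"
python3 ms.py
```

```text
t: 20.85
eef_rot: [0.085, 0.914, 0.268, -0.291]
wrist_force: [-3.9, -3.1, 11.5]
t 21.25 sd [0.02 0.01 0.  ] mouth [ 1.25 -0.36 -2.02] F stub [11.12  0.78  5.65] rot fix [-0.0012  0.0051 -0.0001] grip 0.291
t: 21.75
eef_rot: [0.085, 0.914, 0.268, -0.291]
wrist_force: [-5.4, -4.4, 12.3]
t 22.15 sd [0.01 0.01 0.01] mouth [ 0.14 -0.37 -2.12] F stub [13.18  0.81  6.36] rot fix [-0.0013  0.0059 -0.0001] grip 0.286
```

```bash
cat > yel.py <<'E'
from meas import *
for n,b in(("side",(335,290,375,325)),("top",(250,270,290,305))):
    z,c=mask(V[n][0],(18,110,60),(35,255,255),b); print(n,(z>0).sum(),None if c is None else (cv2.contourArea(c),cen(z,c)))
old=cv2.cvtColor(cv2.imread("pics/side0.png"),cv2.COLOR_BGR2GRAY); im=cv2.cvtColor(V["side"][0],cv2.COLOR_RGB2GRAY)
for x,y in((316,328),(316,336)):
    r=cv2.matchTemplate(im[y-16:y+17,x-16:x+17],old[y-8:y+9,x-8:x+9],cv2.TM_CCOEFF_NORMED); _,v,_,p=cv2.minMaxLoc(r); a=r[p[1],p[0]-1:p[0]+2];b=r[p[1]-1:p[1]+2,p[0]]
    print("rivet shift",p[0]-8+(a[0]-a[2])/2/(a[0]-2*a[1]+a[2]),p[1]-8+(b[0]-b[2])/2/(b[0]-2*b[1]+b[2]))
E
python3 yel.py
```

```text
side 19 (11.0, array([351.78947368, 307.57894737]))
top 42 (21.0, array([267.875  , 271.53125]))
rivet shift 0.17173962 0.107676096
rivet shift 0.13515142 0.08001731
```

Yellow is showing again at (351.8,307.6), where the free button was, so it looks popped. I'll back off the push slightly to test the lock.

Scaled: -0.003 m is -0.3, -0.002 m is -0.2.

```bash
python3 steer.py '[[[0,-0.1,0,-0.05,0,0,0],[0,-0.2,0,-0.1,0,0,0],[0,-0.3,0,-0.1,0,0,0],[0,-0.3,0,-0.1,0,0,0]]]' | grep -E "t:|wrist"
python3 ms.py; python3 yel.py
```

```text
t: 22.75
eef_rot: [0.084, 0.915, 0.268, -0.29]
wrist_force: [-1.8, -3.5, 4.9]
t 23.15 sd [0.02 0.01 0.01] mouth [ 1.22 -0.36 -0.75] F stub [6.96 1.43 0.67] rot fix [-0.001   0.0021 -0.    ] grip 0.288
side 18 (9.0, array([351.33333333, 307.27777778]))
top 46 (23.0, array([268.14285714, 271.57142857]))
rivet shift 0.007640489 0.021537598
rivet shift -0.019018957 -0.020611394
```

Scaled: -0.0025 m is -0.25, -0.002 m is -0.2.

```bash
python3 steer.py '[[[0,-0.1,0,0,0,0,0],[0,-0.2,0,0,0,0,0],[0,-0.25,0,0,0,0,0],[0,-0.25,0,0,0,0,0]]]' | grep -E "t:|wrist"
python3 ms.py; python3 yel.py; python3 - <<'E'
from h import *
crop(shot("side")[0],325,265,75,60,10,"s8.png")
E
```

```text
t: 23.75
eef_rot: [0.084, 0.915, 0.268, -0.288]
wrist_force: [2.2, 1.6, -7.8]
t 24.15 sd [0.05 0.13 0.16] mouth [ 2.84 -0.39 -0.4 ] F stub [-6.69 -0.16 -5.71] rot fix [-0.001   0.0002 -0.0001] grip 0.29
side 15 (8.5, array([351.53333333, 307.13333333]))
top 56 (30.5, array([268.88372093, 271.95348837]))
rivet shift 1.0297779 -0.23869957
rivet shift 1.0093751 -0.22331315
```

View pics/s8.png

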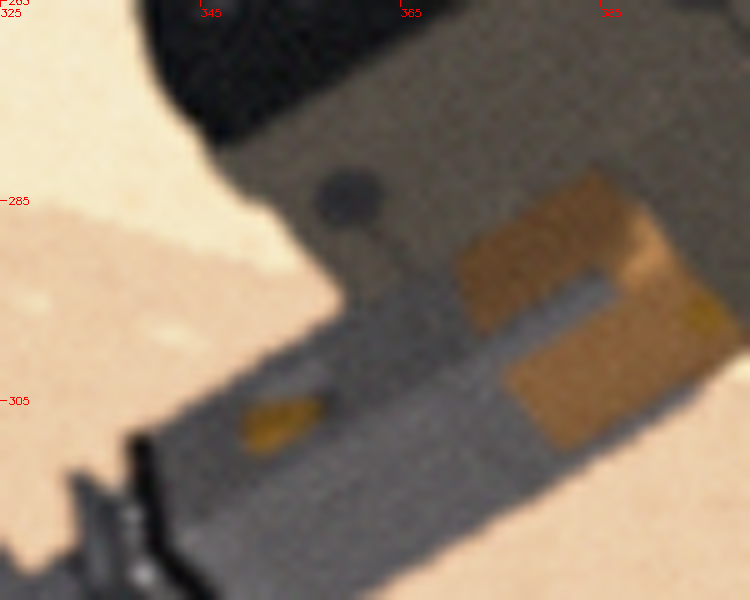

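Locked: backing off made the force reverse to a 6.7 N pull and the handle didn't come off. The picture shows the brass button standing in the hole at (353,307) and the mouth against the black collar at (340,310). The pull dragged the pan about 1 px, so I'll ease off the load and then release.

Scaled: 0.0011 m is 0.11, 0.0008 m is 0.08.

```bash
python3 steer.py '[[[0,0.06,0,0.04,0,0,0],[0,0.11,0,0.08,0,0,0],[0,0.11,0,0.08,0,0,0]]]' | grep -E "t:|wrist"
python3 ms.py
```

```text
t: 24.68
eef_rot: [0.085, 0.915, 0.268, -0.29]
wrist_force: [-2.6, -1.8, -2.9]
t 25.075 sd [0.01 0.02 0.05] mouth [ 2.64 -0.23 -1.21] F stub [ 2.78 -0.01 -3.18] rot fix [-0.0008  0.0017 -0.0003] grip 0.291
```

```bash
for i in 1 2; do python3 steer.py '[[[1,-0.04,0,0.02,0,0,0],[1,-0.04,0,0.02,0,0,0],[1,-0.04,0,0.02,0,0,0],[1,-0.04,0,0.02,0,0,0],[1,-0.04,0,0.02,0,0,0]]]' | grep -E "t:|wrist|width"; done
python3 ms.py; python3 yel.py
```

```text
t: 25.7
eef_rot: [0.084, 0.915, 0.268, -0.289]
wrist_force: [-0.1, -0.3, -0.1]
gripper_width: 0.81
t: 26.32
eef_rot: [0.084, 0.915, 0.268, -0.289]
wrist_force: [0.2, -0.1, 0.4]
gripper_width: 0.997
t 26.725 sd [0.02 0.01 0.01] mouth [ 2.8  -0.2  -1.46] F stub [ 0.03 -0.15 -0.08] rot fix [-0.0007  0.0005 -0.0003] grip 1.005
side 23 (14.5, array([353.34782609, 306.69565217]))
top 38 (25.5, array([268.86842105, 271.78947368]))
rivet shift 1.1409171 -0.032115947
rivet shift 1.1174687 -0.07511983
```

Released, no force on the tool. Retreating along the tool axis and then up.

Scaled: -0.13 m is -13, -0.11 m is -11.

```bash
python3 steer.py '[[[1,0,0,-2,0,0,0],[1,0,0,-5,0,0,0],[1,0,0,-8,0,0,0],[1,-3,0,-11,0,0,0],[1,-7,0,-13,0,0,0]]]' | grep -vE "grip"
python3 steer.py '[[[1,-5,3,-2,0,0,0],[1,-10,6,-3,0,0,0],[1,-10,10,-3,0,0,0],[1,-10,14,-3,0,0,0],[1,-10,14,-3,0,0,0]]]' | grep -vE "grip"
python3 yel.py; python3 - <<'E'
from edge import *
im,K,T=shot("side"); O,Sm=stubT(); edges(im,K,T,(O,Sm),H(8,40)); edges(im,K,T,(O,Sm),[("W_far_top",(60,13.5,12.5),(150,13.5,12.5)),("W_near_bot",(60,-13.5,-12.5),(150,-13.5,-12.5))])
im,K,T=V2=shot("top"); edges(im,K,T,(O,Sm),[("T",(60,13.5,12.5),(150,13.5,12.5)),("T-",(60,-13.5,12.5),(150,-13.5,12.5))])
h=cv2.inRange(cv2.cvtColor(im,cv2.COLOR_RGB2HSV),(0,0,0),(180,90,95)); z=np.zeros_like(h); z[160:285,165:300]=h[160:285,165:300]; z=cv2.morphologyEx(z,cv2.MORPH_OPEN,np.ones((5,5))); c=cv2.convexHull(max(cv2.findContours(z,0,1)[0],key=cv2.contourArea))[:,0]
P=np.array([plane(K,T,*p,.053)[:2] for p in c])
for _ in range(6):
    s=np.linalg.lstsq(np.c_[2*P,np.ones(len(P))],(P**2).sum(1),rcond=None)[0]; d=np.linalg.norm(P-s[:2],axis=1); rr=np.sqrt(s[2]+s[:2]@s[:2]); P=P[abs(d-rr)<max(.0015,2*np.std(d-rr))]
print("pan centre",s[:2],rr)
# trivet seen below the pan in side view: cork brown visible band
E
```

```text
t: 27.45
tcp_pos: [0.423, -0.2332, 0.2565]
eef_rot: [0.085, 0.915, 0.269, -0.289]
wrist_force: [0.6, -0.3, 0.1]
t: 28.08
tcp_pos: [0.4441, -0.3877, 0.3368]
eef_rot: [0.084, 0.915, 0.267, -0.289]
wrist_force: [-0.5, 0.3, -0.7]
side 20 (11.5, array([352.75, 306.95]))
top 12 (6.5, array([268.91666667, 288.16666667]))
rivet shift 1.1021817 0.6004352
rivet shift 1.0674425 0.63064563
H_far_top 3.17 3.25 25 [0.52 0.85]
H_near_bot 2.29 2.95 25 [0.51 0.86]
W_far_top 3.96 4.02 25 [0.52 0.85]
W_near_bot 1.03 1.07 25 [0.51 0.86]
T -0.59 0.74 6 [-0.88  0.48]
T- -0.22 -0.66 25 [-0.89  0.45]
pan centre [ 0.47884544 -0.23281471] 0.029687297051283063
```

Rivets now show a shift of (1.1,0.6) px. I'll check that the pan is level and at rest by comparing the shift around the rim and against the expected slide.

```bash
python3 - <<'E'
from h import *
I={}
for n in("side","top"):
    im,K,T=shot(n); old=cv2.imread(f"pics/{n}0.png"); a=cv2.cvtColor(old,cv2.COLOR_BGR2GRAY); b=cv2.cvtColor(im,cv2.COLOR_RGB2GRAY)
    c0=np.array([.5773,-.1329])
    print(n,"expected px for 1.7mm slide outward at rim:",(proj(K,T,[c0[0]-.0014,c0[1]-.0009,.053])-proj(K,T,[*c0,.053])).round(2))
    for ang in range(0,360,30):
        e=np.array([np.cos(np.radians(ang)),np.sin(np.radians(ang))]); out=proj(K,T,[*(c0+.100*e),.053]); p=np.int32(out.round()); w=9
        d,r=cv2.phaseCorrelate(*[m[p[1]-w:p[1]+w+1,p[0]-w:p[0]+w+1].astype(np.float32) for m in(a,b)],cv2.createHanningWindow((19,19),cv2.CV_32F)); nrm=proj(K,T,[*(c0+.101*e),.053])-out; nrm/=np.linalg.norm(nrm)
        print(ang,p,"shift along normal %.2f"%(np.dot(d,nrm)),np.round(d,2),round(r,2))
E
```

```text
side expected px for 1.7mm slide outward at rim: [ 1.26 -0.08]
0 [190 309] shift along normal -0.13 [-0.11  0.71] 0.92
30 [175 332] shift along normal -0.39 [ 0.38 -0.18] 1.11
60 [179 358] shift along normal -0.22 [ 0.15 -0.22] 1.08
90 [205 378] shift along normal -0.47 [ 0.14 -0.52] 1.01
120 [247 385] shift along normal 0.17 [0.55 0.21] 0.89
150 [289 375] shift along normal 0.05 [-0.04  0.1 ] 0.8
180 [318 353] shift along normal -0.64 [-0.85  0.47] 0.4
210 [326 327] shift along normal 0.35 [0.36 0.14] 0.7
240 [314 305] shift along normal 0.36 [ 0.3 -0.2] 1.13
270 [288 290] shift along normal 0.49 [ 0.22 -0.46] 0.98
300 [254 286] shift along normal -0.26 [-0.03  0.26] 0.99
330 [219 292] shift along normal -0.28 [-0.12  0.46] 0.95
top expected px for 1.7mm slide outward at rim: [0.49 0.74]
0 [230 173] shift along normal 0.89 [-0.38 -0.89] 0.74
30 [203 181] shift along normal 0.36 [-1.21  0.3 ] 0.81
60 [184 201] shift along normal 1.19 [-1.01 -0.63] 0.99
90 [177 228] shift along normal 8.16 [-8.15  0.59] -0.37
120 [184 255] shift along normal 0.51 [-0.34  0.41] 0.95
150 [204 274] shift along normal 0.53 [-0.4   0.39] 1.14
180 [231 281] shift along normal 0.79 [0.34 0.79] 1.13
210 [258 273] shift along normal 0.57 [ 1.3  -0.11] 0.37
240 [278 252] shift along normal -0.71 [-1.46  1.19] 0.19
270 [285 225] shift along normal -0.28 [-0.29 -0.36] 0.07
300 [277 198] shift along normal 0.94 [ 1.04 -0.11] 0.86
330 [257 179] shift along normal 1.09 [ 0.73 -0.84] 0.71
```

```bash
python3 yel.py; python3 -c "
from workcell import robot
print(robot.get_state()['t'],robot.hand_in())"
```

```text
side 22 (13.5, array([353.36363636, 306.63636364]))
top 4 (0.0, array([268., 290.]))
rivet shift 1.08636 0.61842513
rivet shift 1.065241 0.64107454
the job is handed in; nothing more can be done
28.475 None
```

The handle is locked on the stub with the brass button out through the hole and the gripper clear of it, and I handed in at 28.5 s; the pan slid about 1–2 mm when I tested the lock but still sits on its trivet, and the mill, salt and garlic were not touched.

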